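Gauge the long bar in the rod stand

ROBOT

A 6-joint arm with a two-finger parallel gripper is mounted at the origin on the work surface. World frame = base frame: x ahead of the robot, y to its left, z up, the work surface at z = 0. Lengths are in m, angles in rad, forces in N, time in s.
With the tool pointing down it reaches from about 0.35 to 0.925 m from the base axis. Payload 6.4 kg.
Tool frame: the origin (TCP) lies at the very end of the fingers, on their centre line; the grasp point (between the pads) lies robot.pinch_z behind it (robot.pinch_z is the distance from the TCP to the grasp point, in m); z points along the fingers, y is the direction in which the jaws open and shut (so a half turn about z gives the same grasp; the last joint's range is limited). The gripper opens to 85 mm and grips with 20 to 120 N. Pads are 22 mm wide; open, the fingers measure 114 mm over their backs; the gripper's body (76 mm by 85 mm) begins 54 mm behind the grasp point. The pads swing forward as they close: fully open they stand 13 mm farther back than shut.
Start: joints at [-1.312, 0.245, 1.558, -0, 1.339, -0.174], TCP at [0.273, -0.59, 0.231] pointing down, gripper open.
Joint ranges: [-3.13, 3.13], [-1.02, 2.26], [0.13, 2.54], [-0.95, 4.09], [0.21, 2.88], [-2.74, 2.74]. Speed limits (rad/s): [2.57, 2.57, 3.14, 3.14, 3.14, 3.14].

INTERFACE

Orientations are given as a unit quaternion [w, x, y, z].
In Python, from cell import robot, cams gives the robot as it stands. The module is installed in compiled form; this text tells all that it offers. Calls block until the motion is done:
- robot.movep(position, orientation): joint-space move of the TCP to a pose.
- robot.movel(position, max_speed=0.15, rotation=None): straight line of the TCP; rotation=None keeps the orientation; max_speed is the mean speed in m/s.
- robot.move_j(angles): joint-space move.
- robot.move_gripper(opening, squeeze=None): finger opening in m; squeeze is the grip in N (None keeps the last); returns when the fingers have stopped.
- robot.pause(seconds).
- robot.solve_ik(position, orientation): joint angles nearest the present ones, or None.
- cams.read_camera(name): name is "scene" or "side" or "wrist"; returns the picture (400x640x3 uint8, blue, green, red); there is no depth.
- cams.camera_info(name): a dict with "fx", "fy", "cx", "cy" (pixels), "position" and "attitude" of the camera in the world. Camera axes: x right, y up, looking along -z (the intrinsics and any distortion apply to the point x, -y, -z); pixel columns grow to the right and rows downward; lengths in m; the calibration is good to about 2 mm. A picture is of the moment at which its call begins: read the wrist's pose just before it. camera_info takes no time and is no camera call; for the wrist camera it gives the pose at the moment of the call.
A pose or a line that the arm cannot do raises robot.PlanningError and nothing moves.
- robot.job_done(): hands the job in, once; it reports no verdict.
Readings, each from a call of its own:
- robot.current_clock(): time.
- robot.current_joint_pos(): joint angles.
- robot.current_qvel(): joint speeds.
- robot.current_tau(): joint torques, N m.
- robot.current_position(): TCP position.
- robot.current_eef_rot(): TCP orientation.
- robot.current_contact_force(): force on the tool from outside, world axes, zero at the start.
- robot.current_torque(): the same for the moment, N m.
- robot.current_grip_width(): finger opening in m.
Only numpy, scipy, OpenCV 4.12 (cv2) and the standard library are available. Lean on these libraries where they do the work, as an engineer would, in place of code of your own. Each camera call takes 0.05 s, during which the arm holds its last target. There are 200 camera calls.

TASK

Take the longest bar from the rack and pass it end-first through the eyelet of the gauging stand, from the open end, until its end is at the end stop or nearly so, and let it lie in both V rests. Then take the gauge by its black knob and lower it until the sprung foot bears on the bar and is pushed in about half of its 14 mm stroke, never all the way to its limit, and let go so that it keeps its reading. Leave the two other bars lying in the rack.

Things in the scene. Friction and masses are not known exactly. Their poses are not given: they have to be found in the camera images.
- stand: Fixed grey stand, base 15 mm thick, x -45 to 105, y -130 to 140 mm. Origin on the table, z up. The bar's axis runs along the stand's y at x = 0 and goes in towards +y from the open -y end. Along y: rear V rest, bare stretch, eyelet, front V rest, stop. The 16 mm bar seated in both rests has its axis 48 mm above the table; its centre ends at the origin's x, y (at the stop: y = 8 mm).
- eyelet (a point): Centre of the eyelet's round hole, 26 mm diameter, axis along the stand's y, in an upright aluminium plate at stand y = 56 to 64 mm, 50 mm wide, top 74 mm high. The hole's centre is 51 mm above the table, 3 mm above the axis of the seated bar: pass the bar 3 mm high, then let it down. Axes as the stand's.
- rest (a point): On the axis of the seated bar, at the front V rest (12 mm thick) and right below the gauge foot: stand (0, 98, 48) mm. The top of the seated bar is 8 mm above it. V rests are 45 degree grooves, top edges 50 mm high, about 34 mm wide. Axes as the stand's.
- rear_rest (a point): On the axis of the seated bar, at the rear V rest (8 mm thick, shaped as the front one): stand (0, -103, 48) mm. From here to the eyelet the bar is free for fingers on both sides and underneath, down to the base plate.
- stop (a point): Point on the face of the end stop plate where the bar's end meets it: stand (0, 128, 48) mm; plate 40 mm wide, top 62 mm high.
- knob (a point): Grip point of the gauge carriage: on the axis of its upright black round knob, 22 mm diameter, 36 mm tall; 13 mm below the knob's top, 23 mm above the 30 mm round housing beneath. It lies straight above the foot. An arm runs from the housing towards the stand's +x to a steel column (20 mm diameter, 205 mm high) 75 mm away; a 44 mm dial is on the housing's +y side. Axes as the stand's.
- foot_tip (a point): Centre of the flat underside of the gauge's steel foot (14 mm disc on an 8 mm stem), right above rest. With the foot free it is 92 mm below knob; pushed in, it comes nearer to the knob by the foot joint's value.
- carriage (a joint): How far the gauge carriage is lowered on its column, m: 0 = fully raised, grows downwards to 0.075. A stiff slide (6 N friction, carriage 0.27 kg) that stays where it is left. At 0.055 the free foot just meets the top of the seated bar. Starts between 0 and 0.025.
- foot (a joint): How far the sprung foot is pushed up into the gauge, m: 0 = free, up to its limit of 0.014. Spring: 0.9 N at first touch, 150 N/m, 3 N at the limit. About 0.007 is wanted.
- rack: Fixed plywood rack, base 225 x 150 x 12 mm, three lanes along its y axis at x = -72, 0 and 72 mm, each with two grey plastic V rests at y = -58 and 58 mm (12 mm thick, top edges 50 mm high). One bar lies in each lane; which in which varies. Origin on the table.
- long_bar: The longest bar: plain aluminium, round, 16 mm diameter, 240 mm long, about 0.13 kg, axis along its own y; origin at its centre on its axis, 48 mm above the table in the rack. It is free to roll about its axis. Its middle is bare for about 40 mm to each side before the rack's rests.
- thick_bar: Other bar, to be left: aluminium, 22 mm diameter, 160 mm long, along its own y; origin at its centre.
- thin_bar: Other bar, to be left: aluminium, 12 mm diameter, 180 mm long, along its own y; origin at its centre.
Things that resemble listed ones, but are neither listed nor needed, are in the scene too. Leave any blue or purple look-alike of the thin_bar alone.

How it is judged:
By the outcome, as a careful person would: the job done as asked, in the order asked, and still so for the second after the job is handed in, with the robot touching nothing.
It also fails if it takes over 54 s, if anything falls off the work surface, if the arm or the gripper's body presses on something with over 40 N, if the wrist force passes 120 N, or if a joint passes its speed limit or range.

## Working session

There is one attempt and no reset: what is moved stays moved. The work goes in short steps, each a Python script; the robot and the scene stay as the last script left them, time stands still between calls to the robot, and variables do not carry over. Pictures are saved under pics/ and viewed, about 8 in all and at most 12, crops included, and the job is handed in when it is done.

```bash
mkdir -p pics; ls; python3 - <<'E'
from cell import robot, cams
import cv2, numpy as np
for n in ("scene","side","wrist"):
    i=cams.camera_info(n); print(n,i)
    cv2.imwrite(f"pics/a_{n}.png",cams.read_camera(n))
print(robot.pinch_z,robot.current_clock(),robot.current_position(),robot.current_eef_rot(),robot.current_grip_width())
E
```

```text
pics
scene {'fx': 360.81814763439434, 'fy': 360.81814763439434, 'cx': 324.19995376024866, 'cy': 204.26786974382813, 'position': array([ 0.8990405 , -0.44899431,  1.13294103]), 'attitude': array([0.87323843, 0.22322591, 0.11206048, 0.41841042])}
side {'fx': 501.22946160643255, 'fy': 501.22946160643255, 'cx': 311.3849665810079, 'cy': 194.86595042451512, 'position': array([-0.07925307, -0.81111875,  1.15653993]), 'attitude': array([ 0.89314576,  0.32627969, -0.10846948, -0.2899424 ])}
wrist {'fx': 296.87684263614875, 'fy': 296.87684263614875, 'cx': 317.6027910628926, 'cy': 196.49006069708824, 'position': array([ 0.33783852, -0.55994123,  0.37332762]), 'attitude': array([ 0.83453076, -0.11720007,  0.07640019, -0.53290296])}
0.0187 0.15 [ 0.27250333 -0.5896555   0.23042647] [-7.53625159e-04  9.76676538e-01  2.14714629e-01 -2.18976929e-05] 0.08527309659066647
```

View pics/a_scene.png

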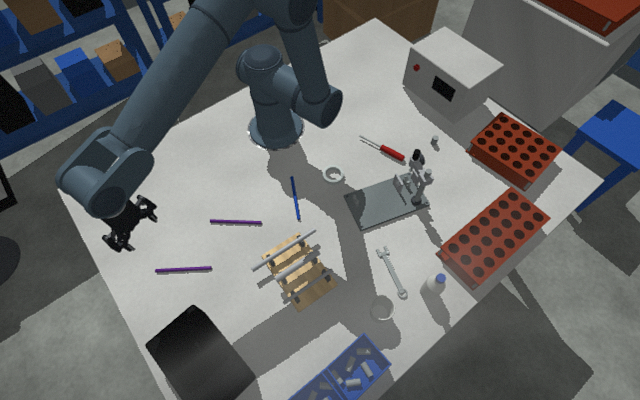

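View pics/a_side.png

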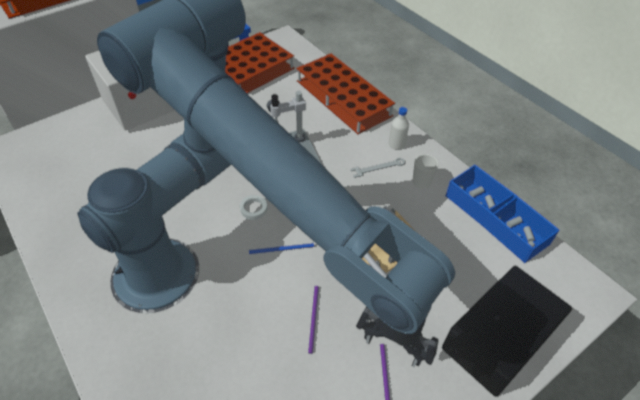

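Scene view: rack with three bars at about (292,270), and grey stand at (388,203) with column and knob near (417,157). The blue bar (295,198) and the purple bars (236,222) and (184,269) are look-alikes lying on the table. The side view is blocked by the arm.

```bash
cat > h.py <<'E'
from cell import robot, cams
import cv2, numpy as np
from scipy.spatial.transform import Rotation as R
def rot(q): return R.from_quat(np.roll(q,-1))
def quat(r): return np.roll(r.as_quat(),1)
def ray(i,uv):
    d=np.array([(uv[0]-i['cx'])/i['fx'],-(uv[1]-i['cy'])/i['fy'],-1.])
    return np.array(i['position']),rot(i['attitude']).apply(d)
def onz(i,uv,z):
    p,d=ray(i,uv); return p+d*(z-p[2])/d[2]
def px(i,P):
    c=rot(i['attitude']).inv().apply(np.array(P)-i['position'])
    return np.array([i['cx']-i['fx']*c[0]/c[2],i['cy']+i['fy']*c[1]/c[2]])
def down(yaw): # tool z down, tool y (jaws) along world direction yaw+90deg.. tool x at angle yaw
    return R.from_euler('z',yaw)*R.from_euler('x',np.pi)
E
python3 - <<'E'
from h import *
i=cams.camera_info("scene")
for n,uv,z in [("rack",(292,268),.048),("long?a",(252,269),.048),("long?b",(316,231),.048),("st1",(345,196),.015),("st2",(361,229),.015),("st3",(429,207),.015),("knob",(416,154),.15)]:
    print(n,onz(i,uv,z).round(3))
w=cams.camera_info("wrist"); T=rot(robot.current_eef_rot())
print("cam in tool",T.inv().apply(w['position']-robot.current_position()),(T.inv()*rot(w['attitude'])).as_matrix().round(3))
s=cams.read_camera("scene")
cv2.imwrite("pics/b.png",np.hstack([cv2.resize(s[215:315,235:345],None,fx=3.6,fy=3.6,interpolation=cv2.INTER_CUBIC),cv2.resize(s[140:240,335:445],None,fx=3.6,fy=3.6,interpolation=cv2.INTER_CUBIC)]))
E
```

```text
rack [ 0.54  -0.303  0.048]
long?a [ 0.464 -0.403  0.048]
long?b [ 0.487 -0.166  0.048]
st1 [0.431 0.008 0.015]
st2 [ 0.564 -0.033  0.015]
st3 [0.651 0.209 0.015]
knob [0.513 0.244 0.15 ]
cam in tool [ 0.07180633  0.00025803 -0.14302392] [[ 0.001  0.961  0.277]
 [ 1.    -0.001  0.001]
 [ 0.001  0.277 -0.961]]
```

View pics/b.png

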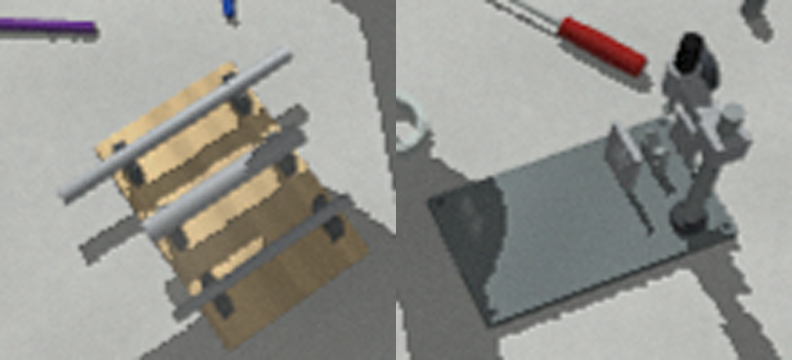

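The bar in the lane nearest the robot, scene pixels (252,269) to (316,231), measures about 0.238 m, so it is the long one. The middle bar (about (288,262)) is the thick one, and the far-lane bar (about (310,285)) is the thin one. Next I take close wrist views of the rack and the stand.

```bash
python3 - <<'E'
from h import *
import pickle
D={}
def shot(k,P,yaw):
    q=quat(down(yaw))
    robot.movep(P,q)
    D[k]=(cams.camera_info("wrist"),cams.read_camera("wrist")); cv2.imwrite(f"pics/{k}.png",D[k][1])
    print(k,robot.current_clock(),robot.current_joint_pos().round(2) if hasattr(robot.current_joint_pos(),'round') else robot.current_joint_pos())
robot.move_gripper(0.05)
try:
    shot("w_rack",[0.48,-0.245,0.25],np.radians(-95))
    shot("w_st1",[0.51,0.09,0.33],np.radians(-110))
    shot("w_st2",[0.535,0.155,0.33],np.radians(-110))
except robot.PlanningError as e: print("ERR",e)
D["scene"]=(cams.camera_info("scene"),cams.read_camera("scene"));D["side"]=(cams.camera_info("side"),cams.read_camera("side"))
cv2.imwrite("pics/side2.png",D["side"][1])
pickle.dump(D,open("d.pkl","wb"))
cv2.imwrite("pics/c.png",cv2.resize(np.vstack([np.hstack([D["w_rack"][1],D["w_st1"][1]]),np.hstack([D["w_st2"][1],D["side"][1]])]),(800,500),interpolation=cv2.INTER_AREA))
E
```

```text
w_rack 3.0083 [-0.68 -0.03  1.82 -0.    1.35  2.55]
ERR the arm cannot take that pose within its joint rangesTraceback (most recent call last):
  File "<stdin>", line 18, in <module>
KeyError: 'w_st1'
```

The wrist joint's range doesn't allow the camera to point towards the stand's -y end. I'll use the half-turned orientation, which gives the same grasp.

```bash
python3 - <<'E'
from h import *
import pickle
D={}
def shot(k,P,yaw):
    if P is not None: robot.movep(P,quat(down(yaw)))
    D[k]=(cams.camera_info("wrist"),cams.read_camera("wrist")); cv2.imwrite(f"pics/{k}.png",D[k][1])
    print(k,robot.current_clock(),np.round(robot.current_joint_pos(),2))
shot("w_rack",None,0)
shot("w_st1",[0.485,0.03,0.33],np.radians(70))
shot("w_st2",[0.515,0.115,0.33],np.radians(70))
for n in("scene","side"): D[n]=(cams.camera_info(n),cams.read_camera(n)); cv2.imwrite(f"pics/{n}2.png",D[n][1])
pickle.dump(D,open("d.pkl","wb"))
cv2.imwrite("pics/c.png",cv2.resize(np.vstack([np.hstack([D["w_rack"][1],D["w_st1"][1]]),np.hstack([D["w_st2"][1],D["side"][1]])]),(800,500),interpolation=cv2.INTER_AREA))
E
```

```text
w_rack 3.1583 [-0.68 -0.03  1.82 -0.    1.35  2.55]
w_st1 5.2417 [-0.17 -0.22  1.85 -0.    1.51  0.18]
w_st2 5.7417 [ 0.   -0.11  1.75 -0.    1.5   0.35]
```

View pics/c.png

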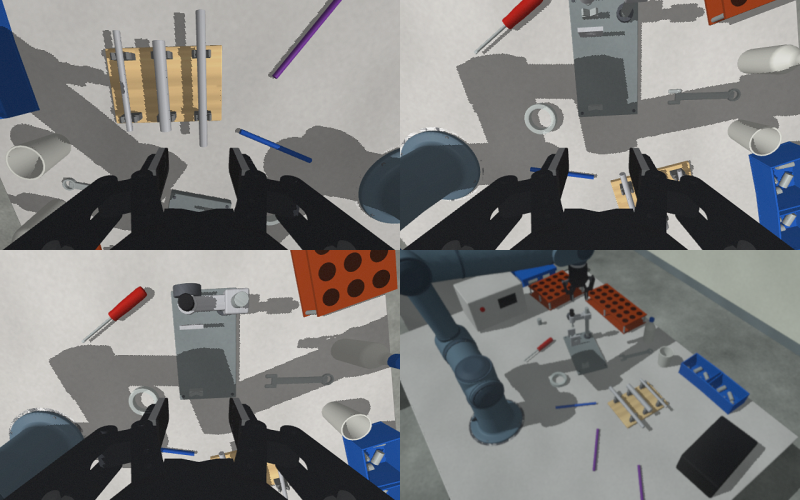

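```bash
python3 - <<'E'
import cv2,numpy as np
a=cv2.imread("pics/w_st2.png")[45:245,260:405]; b=cv2.imread("pics/w_st1.png")[0:200,265:395]
c=np.hstack([cv2.resize(x,None,fx=2.9,fy=2.9,interpolation=cv2.INTER_CUBIC) for x in(a,b)]); print(c.shape)
cv2.imwrite("pics/d.png",c)
E
```

```text
(580, 797, 3)
```

View pics/d.png

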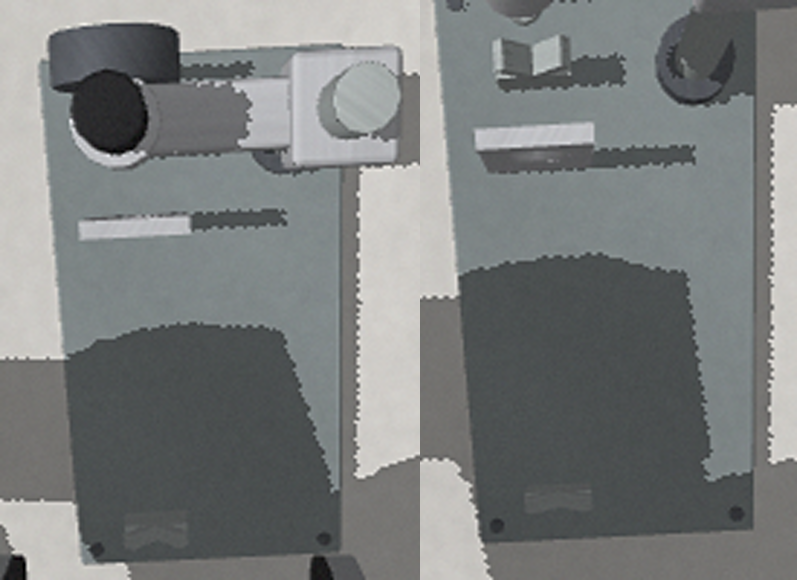

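The crops show these stand features. In st2 (left): knob top at crop (109,111), eyelet plate top at (79..190, 216..240) and column top at (366,98). In st1 (right): front V rest at (531,57), eyelet plate top at (474..593, 123..152), rear rest in shadow at (558,499) and base -y corners at (487,543) and (752,529). Next I cast these onto their planes and fit the stand pose.

```bash
python3 - <<'E'
from h import *
import pickle
D=pickle.load(open("d.pkl","rb"))
f1=lambda X,Y:((X-420.5)/2.9+265-.35,Y/2.9-.35); f2=lambda X,Y:(X/2.9+260-.35,Y/2.9+45-.35)
L=[("w_st1",f1,(474,129),(-25,64,74)),("w_st1",f1,(593,123),(25,64,74)),("w_st1",f1,(593,146),(25,56,74)),("w_st1",f1,(475,152),(-25,56,74)),
("w_st1",f1,(487,543),(-45,-130,15)),("w_st1",f1,(752,529),(105,-130,15)),
("w_st1",f1,(493,56.5),(-17,98,50)),("w_st1",f1,(570,53.5),(17,98,50)),("w_st1",f1,(525,488),(-17,-99,50)),("w_st1",f1,(591,485),(17,-99,50)),
("w_st2",f2,(79,222),(-25,64,74)),("w_st2",f2,(190,216),(25,64,74)),("w_st2",f2,(190,235),(25,56,74)),("w_st2",f2,(79,240),(-25,56,74)),
("w_st2",f2,(83,563),(-45,-130,15)),("w_st2",f2,(341,549),(105,-130,15)),("w_st2",f2,(366,98),(75,98,205)),]
P=[];Q=[]
for k,f,uv,m in L: P.append(onz(D[k][0],f(*uv),m[2]/1e3)[:2]); Q.append(np.array(m[:2])/1e3)
P=np.array(P);Q=np.array(Q)
def fit(w):
    a,b=P[w],Q[w]; z=lambda v:v[:,0]+1j*v[:,1]
    A,B=z(a-a.mean(0)),z(b-b.mean(0)); th=np.angle((A*B.conj()).sum())
    c,s=np.cos(th),np.sin(th); M=np.array([[c,-s],[s,c]]); return th,M,a.mean(0)-M@b.mean(0)
for w in (np.arange(len(P)),np.r_[0:10],np.r_[10:17]):
    th,M,t=fit(w); print("yaw",np.degrees(th).round(2),"org",t.round(4)); print(((P[w]-t)@M*1e3-Q[w]*1e3).round(1).tolist())
th,M,t=fit(np.arange(len(P)))
for z in(.195,.205,.216): print("knob",z,((onz(D["w_st2"][0],f2(109,111),z)[:2]-t)@M*1e3).round(1),((onz(D["scene"][0],(416,153.5),z)[:2]-t)@M*1e3).round(1))
# bar
i,im=D["w_rack"]; hsv=cv2.cvtColor(im,cv2.COLOR_BGR2HSV)
C=[]
for r in range(78,185,6):
    row=hsv[r,300:350,1]<60; 
    j=np.flatnonzero(row); 
    if len(j): C.append((r,j[0]+300,j[-1]+300,len(j)))
print(C)
for col in(323,325,327): print(col,im[5:30,col,1].tolist(),im[222:245,col,1].tolist())
a=im[0:245,160:370]; cv2.imwrite("pics/e.png",cv2.resize(a,None,fx=2.4,fy=2.4,interpolation=cv2.INTER_CUBIC))
E
```

```text
yaw -16.68 org [0.5034 0.1159]
[[-0.2, -0.3], [-0.2, -0.9], [-0.6, -1.7], [-0.6, -1.1], [2.9, 0.1], [-2.0, -0.4], [0.4, -1.4], [-0.0, -2.1], [0.3, 4.8], [-0.8, 4.4], [0.5, -0.8], [0.4, -0.9], [0.0, -1.2], [-0.1, -0.6], [0.7, 1.3], [-0.7, 1.8], [0.1, -1.0]]
yaw -16.67 org [0.5033 0.1161]
[[-0.1, -0.4], [-0.1, -1.0], [-0.5, -1.8], [-0.5, -1.2], [2.9, -0.0], [-2.0, -0.5], [0.5, -1.5], [0.1, -2.3], [0.4, 4.6], [-0.7, 4.2]]
yaw -16.67 org [0.5034 0.1157]
[[0.4, -0.5], [0.3, -0.7], [-0.1, -1.0], [-0.3, -0.4], [0.5, 1.5], [-0.8, 2.0], [-0.0, -0.8]]
knob 0.195 [-0.3 98.5] [ -3.6 101.3]
knob 0.205 [ 0.4 97.6] [ 2.2 95.6]
knob 0.216 [ 1.  96.6] [ 8.6 89.4]
[(78, np.int64(315), np.int64(328), 14), (84, np.int64(307), np.int64(336), 30), (90, np.int64(307), np.int64(337), 31), (96, np.int64(315), np.int64(329), 15), (102, np.int64(315), np.int64(329), 15), (108, np.int64(316), np.int64(329), 14), (114, np.int64(316), np.int64(329), 14), (120, np.int64(316), np.int64(329), 14), (126, np.int64(316), np.int64(329), 14), (132, np.int64(316), np.int64(329), 14), (138, np.int64(316), np.int64(329), 14
[... 327 characters left out ...]
1, 179, 180, 182, 171, 174, 173, 172, 172, 174, 172, 173, 173, 174, 172, 170, 171, 172, 173] [138, 139, 139, 140, 137, 137, 139, 139, 137, 136, 140, 136, 137, 161, 182, 182, 179, 180, 181, 180, 181, 180, 181]
325 [179, 176, 178, 179, 179, 179, 179, 179, 178, 178, 175, 174, 177, 175, 176, 176, 175, 176, 176, 176, 174, 175, 176, 176, 174] [167, 166, 169, 167, 166, 166, 167, 168, 166, 165, 165, 165, 164, 165, 183, 181, 179, 177, 179, 177, 180, 179, 180]
327 [179, 181, 181, 179, 179, 179, 178, 180, 177, 179, 178, 168, 166, 164, 167, 165, 166, 166, 168, 169, 168, 169, 170, 172, 170] [172, 173, 171, 173, 173, 174, 172, 174, 173, 171, 172, 170, 171, 177, 181, 182, 178, 181, 175, 177, 176, 177, 181]
```

View pics/e.png

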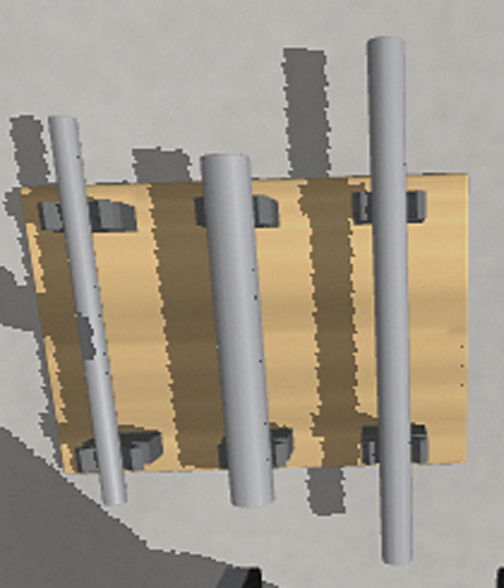

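The rack crop confirms the choice. The rightmost bar, from crop (386,38) to (397,563), is clearly the longest at medium thickness. The middle bar is thick and the left one is thin. Next I measure it and grasp it.

```bash
cat >> h.py <<'E'
TH=np.radians(-16.67); ORG=np.array([0.5034,0.1155])
def st(x,y,z): # stand mm -> world m
    c,s=np.cos(TH),np.sin(TH); return np.array([ORG[0]+(c*x-s*y)/1e3,ORG[1]+(s*x+c*y)/1e3,z/1e3])
YAW=TH+np.pi/2          # tool x along stand +y
def tcp(p): return np.array(p)-[0,0,robot.pinch_z]
E
python3 - <<'E'
from h import *
import pickle
D=pickle.load(open("d.pkl","rb")); i,_=D["w_rack"]
a=onz(i,(321.6+.35,102),.048); b=onz(i,(323.6,171),.048); n=onz(i,(325.3,235.3),.05); f=onz(i,(320.9,15.7),.052)
d=(a-b)[:2]; yaw=np.arctan2(-d[1],-d[0]); print("yaw",np.degrees(yaw)); u=np.array([np.cos(yaw),np.sin(yaw)])
print("ends",n,f,"len",np.linalg.norm(n-f),"yaw ends",np.degrees(np.arctan2(n[1]-f[1],n[0]-f[0])))
c=(n+f)[:2]/2; yaw=np.arctan2(n[1]-f[1],n[0]-f[0]); u=np.array([np.cos(yaw),np.sin(yaw)]); m=(a+b)[:2]/2
off=np.dot(m-c,[-u[1],u[0]]); print("centre",c,"perp diff",off,m)
if abs(np.linalg.norm(n-f)-.24)<.008 and abs(off)<.003:
    g=c-.010*u; G=tcp([g[0],g[1],.048]); q=quat(down(yaw))
    robot.movep(G+[0,0,.12],q); robot.movel(G,.12); print(robot.current_contact_force())
    robot.move_gripper(0.0,40); print("width",robot.current_grip_width())
    robot.movel(G+[0,0,.12],.15); print("width",robot.current_grip_width())
    robot.movep(tcp(st(0,-82,120)),quat(down(YAW)))
    w=cams.camera_info("wrist"); im=cams.read_camera("wrist"); pickle.dump((w,im),open("pre.pkl","wb"))
    print(robot.current_clock(),robot.current_position(),tcp(st(0,-82,120)),np.round(robot.current_joint_pos(),2))
    cv2.imwrite("pics/pre.png",im)
    for y,z in((48,120),(-82,120),(60,51),(128,48)): print(y,z,px(w,st(0,y,z)).round(1))
E
```

```text
yaw 86.7091612313367
ends [ 0.47839913 -0.16485444  0.05      ] [ 0.46367993 -0.40694971  0.052     ] len 0.24255055527106992 yaw ends 86.52074421702768
centre [ 0.47103953 -0.28590207] perp diff -0.0005690862582708329 [ 0.47167331 -0.28485542]
[0.15808005 0.79691883 0.14230138]
width 0.014357432435015234
width 0.014359188365238003
11.325 [0.48043906 0.03604268 0.10153042] [0.47987756 0.03694623 0.1013    ] [-0.16  0.01  2.07 -0.    1.06  0.13]
48 120 [312.7 -66.8]
-82 120 [313.9 267.8]
60 51 [314.5 -21.8]
128 48 [ 314.3 -175.8]
```

View pics/pre.png

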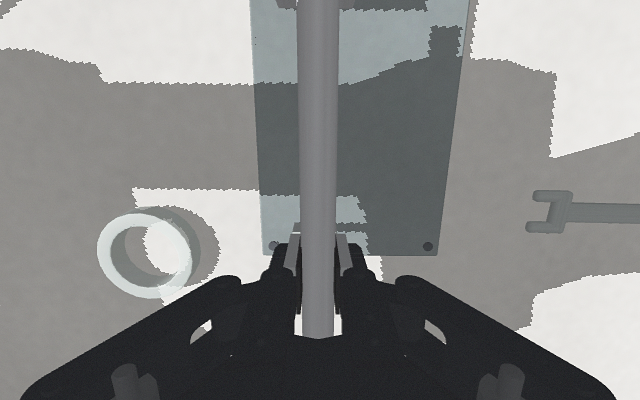

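The bar is held, running up the image from about (317,230) to (318,0), slightly right of the predicted stand axis (313). I quantify that next.

```bash
python3 - <<'E'
from h import *
import pickle
w,im=pickle.load(open("pre.pkl","rb"))
p=robot.current_position(); print("tcp",p,"rot yaw",np.degrees(rot(robot.current_eef_rot()).as_euler('zyx')[0]),np.degrees(YAW), rot(robot.current_eef_rot()).as_matrix().round(4).tolist())
c,s=np.cos(TH),np.sin(TH); tost=lambda q:(np.array([[c,s],[-s,c]])@(np.array(q)[:2]-ORG)*1e3).round(2)
print("tcp in stand",tost(p))
g=cv2.GaussianBlur(im,(3,3),0).astype(float).sum(2)
for r in range(4,225,20):
    gr=np.abs(np.gradient(g[r])); l=285+np.argmax(gr[285:315]); rr=322+np.argmax(gr[322:352]); m=(l+rr)/2
    print(r,l,rr,tost(onz(w,(m+.0,r),p[2]+robot.pinch_z)))
E
```

```text
tcp [0.48043906 0.03604268 0.10153042] rot yaw -73.26263164663513 73.33 [[0.288, 0.9576, 0.0006], [0.9576, -0.288, -0.0003], [-0.0001, 0.0007, -1.0]]
tcp in stand [  0.8 -82.7]
4 295 338 [ 1.29 26.36]
24 296 339 [ 1.66 19.82]
44 297 339 [ 1.85 13.05]
64 297 338 [1.67 6.06]
84 286 348 [ 1.47 -1.18]
104 298 337 [ 1.67 -8.68]
124 298 337 [  1.67 -16.44]
144 299 336 [  1.68 -24.5 ]
164 299 336 [  1.68 -32.86]
184 300 336 [  1.9  -41.54]
204 299 336 [  1.68 -50.56]
224 294 346 [  2.81 -59.94]
```

```bash
cat >> h.py <<'E'
def tost(q):
    c,s=np.cos(TH),np.sin(TH); return np.r_[np.array([[c,s],[-s,c]])@(np.array(q)[:2]-ORG)*1e3,(q[2]+robot.pinch_z)*1e3].round(2)
def say(t): print(t,"t",round(robot.current_clock(),2),"grip@",tost(robot.current_position()),"F",np.round(robot.current_contact_force(),1),"w",round(robot.current_grip_width(),4))
E
python3 - <<'E'
from h import *
say("0")
robot.movel(tcp(st(-.5,-82,120)),.1); robot.pause(.2); say("a")
robot.movel(tcp(st(-.5,-82,51.5)),.08); robot.pause(.2); say("b")
e=tost(robot.current_position())-[-.5,-82,51.3]; print(e)
f0=np.array(robot.current_contact_force())
for y in (-70,-58,-45,-32,-20):
    robot.movel(tcp(st(-.5-e[0],y-e[1],51.3-e[2])),.05); say(y)
    if np.linalg.norm(np.array(robot.current_contact_force())-f0)>8: print("stop"); break
robot.pause(.1)
for n in("scene","side"): cv2.imwrite(f"pics/ins_{n}.png",cams.read_camera(n))
i=cams.camera_info("scene"); u,v=px(i,st(0,40,60)).astype(int)
j=cams.camera_info("side"); a,b=px(j,st(0,60,70)).astype(int); print(u,v,a,b)
A=cv2.imread("pics/ins_scene.png")[v-60:v+60,u-70:u+70];B=cv2.imread("pics/ins_side.png")[max(b-60,0):max(b-60,0)+120,a-70:a+70]
cv2.imwrite("pics/ins.png",cv2.resize(np.hstack([A,B]),None,fx=2.8,fy=2.8,interpolation=cv2.INTER_CUBIC))
E
```

```text
0 t 11.32 grip@ [  0.8  -82.7  120.23] F [ 0.8  0.  -2.5] w 0.0147
a t 11.78 grip@ [ -0.39 -82.14 120.04] F [-0.2 -0.6 -1.3] w 0.0145
b t 12.98 grip@ [-2.000e-02 -8.192e+01  5.207e+01] F [ 0.2  0.3 -2.4] w 0.0147
[0.48 0.08 0.77]
-70 t 13.38 grip@ [ -1.1  -69.7   50.48] F [ 0.3 -0.2 -1.1] w 0.0146
-58 t 13.77 grip@ [ -1.01 -57.78  50.51] F [ 0.4  0.  -1.4] w 0.0147
-45 t 14.18 grip@ [ -1.06 -44.8   50.49] F [ 0.6 -0.1 -0.9] w 0.0148
-32 t 14.58 grip@ [ -1.03 -31.8   50.51] F [-0.1 -0.5 -1.5] w 0.0141
-20 t 14.97 grip@ [ -0.98 -19.81  50.54] F [-0.1  0.2 -2.9] w 0.0149
392 183 279 138
```

View pics/ins.png

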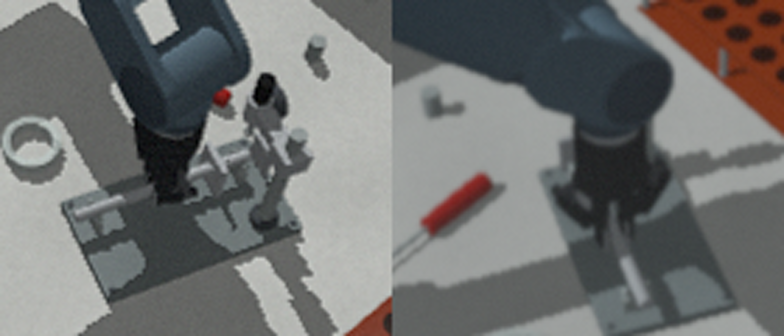

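The bar is through the eyelet (scene crop, about (215,160)), with no contact force. Next I lower it into the rests, regrasp further back and slide it to the stop.

```bash
python3 - <<'E'
from h import *
robot.movel(tcp(st(-.7,-20,48.2)),.03); robot.pause(.15); say("low")
robot.move_gripper(.03); robot.pause(.2); say("open")
robot.movel(tcp(st(-.3,-20,100)),.15)
robot.movel(tcp(st(-.3,-75,100)),.15)
robot.movel(tcp(st(-.3,-75,48)),.12); robot.pause(.15); say("down")
robot.move_gripper(0,20); robot.pause(.1); say("grip")
f0=np.array(robot.current_contact_force()); yd=np.array([-np.sin(TH),np.cos(TH),0])
y=-75
while y<-50:
    y+=3 if y<-63 else 1.5; robot.movel(tcp(st(-.3,y,48.3)),.04)
    f=(np.array(robot.current_contact_force())-f0)@yd; print(y,tost(robot.current_position()),"Fy",round(f,1))
    if f<-8: break
robot.pause(.1); say("end")
robot.move_gripper(.03); robot.pause(.1)
robot.movel(tcp(st(-.3,y-1,150)),.2)
w=cams.camera_info("wrist"); cv2.imwrite("pics/seat.png",cams.read_camera("wrist"))
robot.movep(tcp(st(-.3,-50,260)),quat(down(YAW)));w2=cams.camera_info("wrist"); cv2.imwrite("pics/seat2.png",cams.read_camera("wrist"))
import pickle; pickle.dump((w,w2),open("seat.pkl","wb"))
cv2.imwrite("pics/s.png",np.hstack([cv2.imread("pics/seat.png")[:290,180:460],cv2.imread("pics/seat2.png")[:290,180:460]]).repeat(1,0))
say("up")
for y,z in((128,48),(-112,48),(60,74)): print(y,px(w2,st(0,y,z)).round(1))
E
```

```text
low t 15.57 grip@ [ -0.62 -20.    49.27] F [-5.8 -0.1 10. ] w 0.0147
open t 16.07 grip@ [ -0.72 -20.04  48.08] F [-0.  -0.1  0.3] w 0.0298
down t 17.82 grip@ [  0.62 -74.72  49.  ] F [0.3 0.4 0.3] w 0.0301
grip t 18.18 grip@ [ -1.62 -74.86  48.52] F [-6.3  1.9  8. ] w 0.0152
-72 [ -1.49 -72.11  48.75] Fy -0.5
-69 [ -1.5 -69.2  48.7] Fy -1.8
-66 [ -1.52 -66.22  48.7 ] Fy -1.5
-63 [ -1.49 -63.27  48.71] Fy -2.2
-61.5 [ -1.52 -62.03  48.7 ] Fy -3.8
-60.0 [ -1.47 -60.64  48.73] Fy -4.0
-58.5 [ -1.51 -59.17  48.67] Fy -5.3
-57.0 [ -1.48 -57.68  48.71] Fy -4.4
-55.5 [ -1.48 -56.21  48.69] Fy -3.9
-54.0 [ -1.51 -55.89  48.66] Fy -10.3
end t 20.78 grip@ [ -1.49 -55.88  48.68] F [-9.  -8.6  7.6] w 0.0152
up t 22.45 grip@ [ -1.21 -50.18 258.16] F [ 1.   0.7 -0.1] w 0.0299
128 [317.3  -1.7]
-112 [317.2 225.3]
60 [317.2  69.1]
```

View pics/s.png

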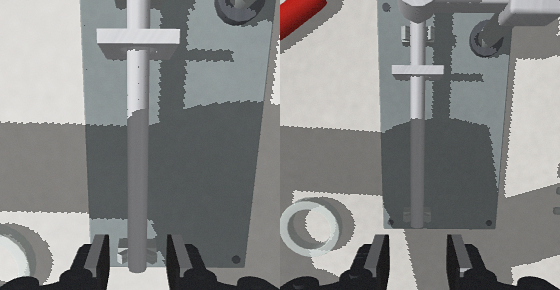

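The bar passes through the eyelet and its tail end overlies the rear rest at about (135,268) in the left crop. The y-force step at the end shows it met the stop. Next I measure the knob height.

```bash
python3 - <<'E'
from h import *
import pickle
V=[]
robot.move_gripper(.05)
for y in(-5,26,55):
    robot.movel(tcp(st(-1.5,y,300)),.2); robot.pause(.1)
    w=cams.camera_info("wrist"); im=cams.read_camera("wrist"); cv2.imwrite(f"pics/k{y}.png",im); V.append((y,w,im))
    m=(im.max(2)<45).astype(np.uint8); m[240:]=0
    n,l,s,c=cv2.connectedComponentsWithStats(m)
    e=px(w,st(0,98,201)); print(y,"expect",e.round(1)); 
    for k in range(1,n):
        if s[k,4]>150: print("  blob",s[k].tolist(),c[k].round(1), onz(w,c[k],.201).round(4), tost(onz(w,c[k],.201))[:2])
pickle.dump(V,open("k.pkl","wb")); say("")
cv2.imwrite("pics/kk.png",np.hstack([cv2.resize(v[2][0:240,230:410],(266,355)) for v in V]))
E
```

```text
-5 expect [319.3  61.5]
  blob [297, 42, 40, 40, 580] [322.6  63.7] [0.5333 0.2074 0.201 ] [ 2.27 96.62]
26 expect [318.5 108.7]
  blob [306, 93, 29, 32, 575] [321.1 109.8] [0.5331 0.2081 0.201 ] [ 1.87 97.23]
55 expect [318.2 149.3]
  blob [305, 133, 29, 33, 699] [319.4 150. ] [0.5322 0.2086 0.201 ] [ 0.91 97.51]
 t 24.28 grip@ [ -1.48  54.4  299.91] F [-0.8 -0.2  0.3] w 0.0501
```

View pics/kk.png

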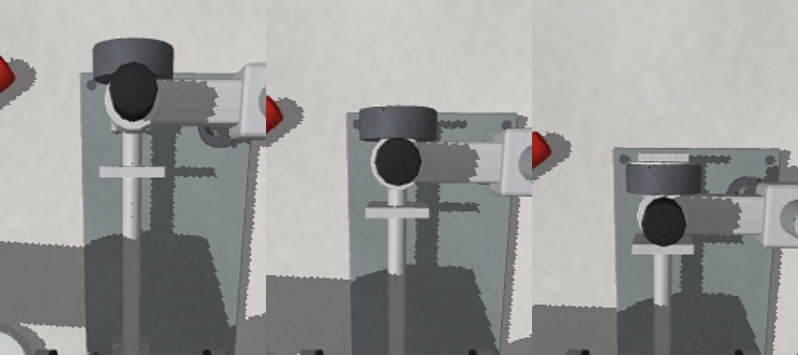

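```bash
python3 - <<'E'
from h import *
import pickle
V=pickle.load(open("k.pkl","rb"))
E={}
for y,w,im in V:
    g=im.max(2).astype(float); c={-5:320,26:318,55:318}[y]
    p=g[:240,c-4:c+5].mean(1); r0={-5:62,26:109,55:150}[y]
    up=r0
    while p[up]<50: up-=1
    dn=r0
    while p[dn]<50: dn+=1
    row=g[r0-2:r0+3].mean(0); a=c
    while row[a]<50:a-=1
    b=c
    while row[b]<50:b+=1
    print(y,"rows",up,dn,"cols",a,b,p[up-3:up+4].round(),p[dn-3:dn+4].round()); E[y]=(w,(a+b)/2,up+.5,dn-.5,a,b)
for z in np.arange(.190,.221,.005):
    f=lambda y,k:tost(onz(E[y][0],(E[y][1],E[y][k]),z))
    wd=np.linalg.norm(onz(E[26][0],(E[26][4]+.5,109),z)-onz(E[26][0],(E[26][5]-.5,109),z))*1e3
    print(z.round(3),"y1-y3 (22):",(f(-5,2)-f(55,3))[1].round(1),"mid y",((f(-5,2)+f(55,3))[1]/2).round(1),"v2 y",((f(26,2)+f(26,3))[1]/2).round(1),"x",f(26,2)[0],"diam",wd.round(1))
E
```

```text
-5 rows 42 81 cols 306 336 [95. 95. 96. 56. 38. 42. 44.] [ 26.  21.  21.  62. 177. 202. 198.]
26 rows 92 125 cols 304 335 [96. 96. 95. 94. 44. 37. 43.] [ 39.  35.  39. 142. 199. 191. 180.]
55 rows 133 166 cols 305 334 [ 90.  91. 170. 125.  21.  21.  25.] [ 37.  32.  36. 129. 192. 185. 184.]
0.19 y1-y3 (22): 28.2 mid y 97.9 v2 y 98.1 x 0.77 diam 22.7
0.195 y1-y3 (22): 26.3 mid y 97.9 v2 y 98.0 x 0.75 diam 22.2
0.2 y1-y3 (22): 24.4 mid y 97.8 v2 y 98.0 x 0.72 diam 21.7
0.205 y1-y3 (22): 22.5 mid y 97.8 v2 y 98.0 x 0.7 diam 21.2
0.21 y1-y3 (22): 20.6 mid y 97.7 v2 y 97.9 x 0.67 diam 20.7
0.215 y1-y3 (22): 18.7 mid y 97.7 v2 y 97.9 x 0.65 diam 20.2
0.22 y1-y3 (22): 16.9 mid y 97.6 v2 y 97.9 x 0.62 diam 19.7
```

Knob top is at about 0.203 m, so the grip point is near 190 mm and the carriage is at about 13 mm. I'll grip it, touch the slide's upper end (carriage = 0) gently as an exact height reference, then lower 62 mm while logging force.

```bash
python3 - <<'E'
from h import *
F=lambda:np.mean([robot.current_contact_force()[2] for _ in range(3)])
X=-1.2
robot.movel(tcp(st(X,98,250)),.2); robot.pause(.1); say("over")
robot.movel(tcp(st(X,98,191)),.12); robot.pause(.1); say("at"); 
if abs(F())<8:
    robot.move_gripper(0,80); robot.pause(.15); say("grip")
    z=tost(robot.current_position())[2]; zs=None; f0=F()
    for k in range(22):
        z+=1.5; robot.movel(tcp(st(X,98,z)),.04); a=tost(robot.current_position()); f=F(); print(k,round(z,1),a,"Fz",round(f,1))
        if f<-20 or f>20: zs=a[2]; break
    say("top"); print("zs",zs)
E
```

```text
over t 24.87 grip@ [ -0.44  97.71 251.47] F [-0.4  1.1 -0.1] w 0.0498
at t 25.61 grip@ [ -0.4   98.36 192.42] F [0.4 0.2 0.2] w 0.0501
grip t 26.18 grip@ [ -0.76  98.49 191.64] F [1.4 2.1 3.1] w 0.0201
0 193.1 [ -0.78  98.47 192.47] Fz -3.2
1 194.6 [ -0.81  98.49 193.38] Fz -5.6
2 196.1 [ -0.83  98.46 194.64] Fz -7.0
3 197.6 [ -0.83  98.46 196.05] Fz -7.8
4 199.1 [ -0.8   98.47 197.54] Fz -6.8
5 200.6 [ -0.81  98.45 198.78] Fz -8.4
6 202.1 [ -0.82  98.44 198.86] Fz -15.8
7 203.6 [ -0.88  98.44 198.88] Fz -23.3
top t 28.18 grip@ [ -0.88  98.44 198.88] F [ 16.2   6.7 -23.3] w 0.0202
zs 198.88
```

The hard stop shows at reading 198.85: position frozen while the force rose. Now I lower 62 mm from there by actual reading.

```bash
python3 - <<'E'
from h import *
F=lambda:robot.current_contact_force()[2]
X=-1.2; Z0=198.85
robot.movel(tcp(st(X,98,Z0-45)),.05); say("45")
cmd=Z0-45; 
for k in range(30):
    a=tost(robot.current_position())[2]; c=Z0-a
    if c>61.7: break
    cmd-=min(1.5,max(.4,62-c)); robot.movel(tcp(st(X,98,cmd)),.03)
    print("c",round(Z0-tost(robot.current_position())[2],2),"Fz",round(F(),1),end="; ")
robot.pause(.2); say("low")
E
```

```text
45 t 29.32 grip@ [ -0.75  98.47 153.24] F [ 5.5  5.7 -0.3] w 0.0198
c 47.0 Fz 1.3; c 48.46 Fz 0.9; c 49.91 Fz 0.8; c 51.42 Fz 1.6; c 52.91 Fz 1.2; c 54.43 Fz 1.6; c 55.82 Fz 1.3; c 57.24 Fz 2.8; c 58.67 Fz 2.9; c 60.1 Fz 2.5; c 61.59 Fz 3.9; c 61.81 Fz 4.3; low t 32.52 grip@ [ -0.76  98.47 137.  ] F [4.8 4.6 4.9] w 0.02
```

The force begins rising at c of about 55–57, which agrees with the foot meeting the bar. I relax the arm's push, release, retreat and check.

```bash
python3 - <<'E'
from h import *
X=-0.8
z=tost(robot.current_position())[2]; print(z)
robot.movel(tcp(st(X,98.4,z)),.02); robot.pause(.1); say("relaxed")
robot.move_gripper(.045); robot.pause(.1); say("open")
robot.movel(tcp(st(X,98.4,z+70)),.12); say("up")
robot.movel(tcp(st(-1.5,26,300)),.25); robot.pause(.1)
w=cams.camera_info("wrist"); im=cams.read_camera("wrist"); cv2.imwrite("pics/f_w.png",im)
robot.movep([0.30,-0.35,0.35],quat(down(YAW)))
print("pulled back", robot.current_clock())
s=cams.read_camera("scene"); d=cams.read_camera("side"); cv2.imwrite("pics/f_s.png",s); cv2.imwrite("pics/f_d.png",d)
i=cams.camera_info("scene"); u,v=px(i,st(20,60,70)).astype(int); j=cams.camera_info("side"); a,b=px(j,st(20,60,80)).astype(int); print((u,v),(a,b))
r=lambda m:cv2.resize(m,(390,330),interpolation=cv2.INTER_CUBIC)
cv2.imwrite("pics/f.png",np.hstack([r(s[v-55:v+55,u-65:u+65]),r(d[b-55:b+55,a-65:a+65])]))
# predicted side pixels of foot/knob top for c=55,62,69
for c in(55,62,69): print(c,"knobtop side",px(j,st(0,98,216-c)).round(1),"scene",px(i,st(0,98,216-c)).round(1),"wrist",px(w,st(0,98,216-c)).round(1))
E
```

```text
137.0
relaxed t 32.87 grip@ [ -0.76  98.47 136.85] F [0.6 3.2 6. ] w 0.0203
open t 33.33 grip@ [ -1.21  98.01 136.38] F [-0.5 -0.3  0.2] w 0.0449
up t 34.06 grip@ [ -1.27  98.16 206.25] F [-0.7  0.7  0.3] w 0.045
pulled back 36.775
(np.int64(401), np.int64(184)) (np.int64(285), np.int64(135))
55 knobtop side [274.7 108.8] scene [413.4 161. ] wrist [320.  110.1]
62 knobtop side [274.8 110.6] scene [412.9 162.2] wrist [320.  110.1]
69 knobtop side [274.9 112.3] scene [412.5 163.4] wrist [320.  110.1]
```

View pics/f.png

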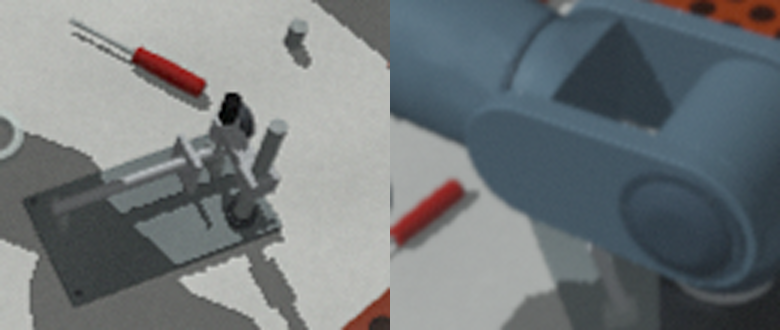

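```bash
python3 - <<'E'
import cv2,numpy as np
a=cv2.imread("pics/f_s.png")[150:330,220:460]; b=cv2.imread("pics/f_w.png")[60:280,230:410]
cv2.imwrite("pics/z.png",np.hstack([cv2.resize(a,(480,360)),cv2.resize(b,(295,360))]))
E
```

```text
(no output)
```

View pics/z.png

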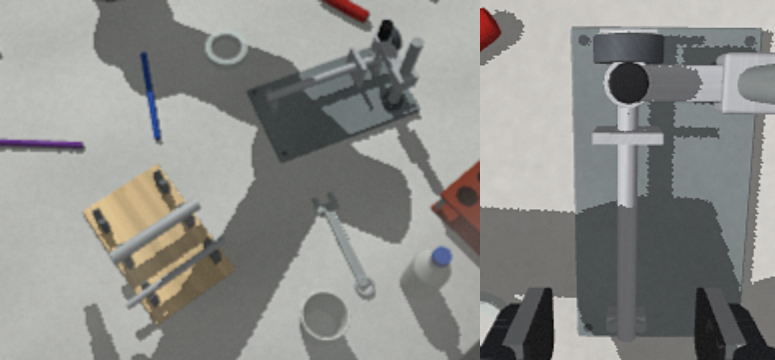

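The two other bars lie in the rack, about (155,232) and (172,272). The long bar lies through the eyelet in both rests, and the gauge is down on it. I hand the job in.

```bash
python3 -c "
from cell import robot
robot.job_done(); print(robot.current_clock())"
```

```text
the job is handed in; nothing more can be done
the job is handed in; nothing more can be done
```

The job is done and handed in, with the robot clear of everything at about 37 s on its clock.

**Bar:** I took the long bar from the rack and passed it through the eyelet with no contact force. I let it down into both V rests, then regrasped it further back and slid it until the force step showed it had met the stop. The last pictures show it lying through the eyelet and in both rests.

**Gauge:** I gripped the knob and raised it to the slide's upper end as a zero, about 7 mm, which the task did not ask for. I then lowered it 61.9 mm by the arm's readings, so by those readings the foot is pushed in about 7 mm. The vertical force began to rise at 55–57 mm of travel, which agrees with first touch at 55 mm. I have no direct picture of the foot itself.

**Other bars:** The last scene picture shows both still lying in the rack.

**What disagreed:**
- **Knob height:** The camera estimates varied by about 5–9 mm between methods. They put the knob about 3–6 mm lower than the hard stop implied, so I went by the stop.
- **Sideways position:** The wrist camera and the arm differed by about 1 mm, and I corrected for it.
- **Side view:** The final side picture was blocked by the arm.

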